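# Turn the boiling medicine pot down to simmer

## Task

The clay medicine pot has come to the boil: on the cooker it stands on, turn the big knurled heat dial down (anticlockwise) with a fingertip pressed against its rim until it clicks into the simmer stop, pointer straight back at the white triangle, and then press that cooker's timer button, to the dial's left, fully down and let it go. Nothing is gripped or lifted: leave both pots and the rest of the counter as they stand, and do not touch the other cooker's dial or button.

Things in the scene. Friction and masses are not known exactly. Their poses are not given: they have to be found in the camera images.
- left_cooker: the left one (seen from the robot) of two alike electric cookers: grey box with a flat black glass top, 390 deep x 300 wide x 60 high, fixed. Origin: centre of the underside; x points from its front (robot side) to its back, y left, z up. The front 120 mm of the top carry, from left to right, the timer button, the dial and a dark display
- left_zone (a point): centre of the left cooker's heating zone, on the glass, 195 mm behind the dial's axis
- left_dial: heat dial of the left cooker: flat knurled metal disc, 88 mm diameter, upright axis, rim 2 to 22 mm above the glass, its near edge 11 mm behind the cooker's front edge. Origin: on the axis at glass level (140 mm in front of the cooker's origin, 60 mm up); turns with it. A spring detent pulls it to the nearest stop; turning it takes about 1.5 N along the rim (friction 0.8 to 1.1)
- left_pointer (a point): outer end of the black pointer line on the left dial's top face, 42 mm from the axis and 22 mm above the glass
- left_heat (a joint): angle of the left dial, growing clockwise from above (= hotter). Seven click stops 0.349 rad (20 degrees) apart, from 0 (off, pointer 60 degrees left of straight back) to 2.094 (full, 60 degrees right). Simmer is the middle one, 1.047: pointer straight back at the white triangle (the others have dots that grow with the heat). Starts at one of the two stops next above simmer
- left_timer: timer button of the left cooker: a round metal cap of 24 mm diameter, standing 10 mm above the glass, 98 mm to the left of the dial's axis. Origin: centre of the cap's top face
- left_press (a joint): how far the left timer button is pressed down, 0 to 0.005 m; it springs back, fully down takes about 5 N
- right_cooker: the right one (seen from the robot) of two alike electric cookers: grey box with a flat black glass top, 390 deep x 300 wide x 60 high, fixed. Origin: centre of the underside; x points from its front (robot side) to its back, y left, z up. The front 120 mm of the top carry, from left to right, the timer button, the dial and a dark display
- right_zone (a point): centre of the right cooker's heating zone, on the glass, 195 mm behind the dial's axis
- right_dial: heat dial of the right cooker: flat knurled metal disc, 88 mm diameter, upright axis, rim 2 to 22 mm above the glass, its near edge 11 mm behind the cooker's front edge. Origin: on the axis at glass level (140 mm in front of the cooker's origin, 60 mm up); turns with it. A spring detent pulls it to the nearest stop; turning it takes about 1.5 N along the rim (friction 0.8 to 1.1)
- right_pointer (a point): outer end of the black pointer line on the right dial's top face, 42 mm from the axis and 22 mm above the glass
- right_heat (a joint): angle of the right dial, growing clockwise from above (= hotter). Seven click stops 0.349 rad (20 degrees) apart, from 0 (off, pointer 60 degrees left of straight back) to 2.094 (full, 60 degrees right). Simmer is the middle one, 1.047: pointer straight back at the white triangle (the others have dots that grow with the heat). Starts at one of the two stops next above simmer
- right_timer: timer button of the right cooker: a round metal cap of 24 mm diameter, standing 10 mm above the glass, 98 mm to the left of the dial's axis. Origin: centre of the cap's top face
- right_press (a joint): how far the right timer button is pressed down, 0 to 0.005 m; it springs back, fully down takes about 5 N
- clay_pot: brown clay medicine pot with a lid, 168 mm wide and 133 mm high, a straight round handle (tip 172 mm from the pot's axis) pointing roughly to the back and a short spout to the left; stands on one of the two zones. Origin: centre of its underside; handle along its x. About 1.6 kg
- steel_pot: straight-sided steel pot with a lid and two loop handles at left and right, 176 mm wide and 127 mm high; stands on the other zone. Origin: centre of its underside. About 1.4 kg
- tea_bowl: white bowl, 110 mm wide, 60 high, left of the left cooker; origin: centre of its underside
- wooden_spoon: wooden spoon, 240 mm long, lying on the counter ahead and to the right of the robot, near the right cooker's front; origin on its underside
- mortar: brass mortar with its pestle in it, 104 mm wide, 165 high, left of the left cooker; origin: centre of its underside
- herb_jar: brown jar with a pale lid, 84 mm wide, 130 high, right of the right cooker; origin: centre of its underside
- herb_packet: tied paper packet, 130 x 100 x 55 mm, on the counter ahead and to the left of the robot; origin: centre of its underside
- scoop: square steel scoop, 90 x 65 x 35 mm, wooden handle, right of the right cooker; origin: centre of the pan's underside

How it is judged:
By the outcome, as a careful person would: the job done as asked, in the order asked, and still so for the second after the job is handed in, with the robot touching nothing.
It also fails if it takes over 54 s, if anything falls off the work surface, if the arm or the gripper's body presses on something with over 40 N, if the wrist force passes 120 N, or if a joint passes its speed limit or range.

## Robot

A 6-joint arm with a two-finger parallel gripper is mounted at the origin on the work surface. World frame = base frame: x ahead of the robot, y to its left, z up, the work surface at z = 0. Lengths are in m, angles in rad, forces in N, time in s.
With the tool pointing down it reaches from about 0.35 to 0.775 m from the base axis. Payload 7.3 kg.
Tool frame: the origin (TCP) lies at the centre of the arm's flange, where the gripper is bolted on; the fingertips stand 178 mm ahead of it and the grasp point (between the pads) lies 159 mm ahead of it; z points along the fingers, y is the line along which they close (so a half turn about z gives the same grasp; the last joint's range is limited). The gripper opens to 92 mm and grips with 3 to 60 N. Pads are 19 mm wide; open, the fingers measure 130 mm over their backs; the gripper's body (75 mm by 190 mm) begins 47 mm behind the grasp point.
Start: joints at [-1.268, 0.342, 1.524, -0, 1.275, -0.146], TCP at [0.228, -0.473, 0.405] pointing down, gripper open.
Joint ranges: [-2.53, 2.53], [-0.77, 2.02], [0.04, 2.7], [-1, 4.14], [0.28, 2.66], [-3.11, 3.11]. Speed limits (rad/s): [2.57, 2.57, 3.14, 3.14, 3.14, 3.14].

## Interface

Orientations are given as [roll, pitch, yaw] about the fixed x, y, z axes, in that order (R = Rz(yaw) Ry(pitch) Rx(roll)).
In Python, from cell import telemetry, vision, ticket gives the robot as it stands.
- The arm moves only by the shell command python3 -m crank 'ROWS' [FORCE]. ROWS is JSON, a list of rows, each a list of 5 numbers: the gripper command: -1 is shut, 1 is fully open, values between are in proportion, then the shift along the tool's x, y, z in mm, then the turn about the tool's z in rad. In form: [[fingers, dx, dy, dz, roll], ...]. A call has 1 to 12 rows; each row is the pose to reach, as a shift and turn from the pose commanded when the call began, along the tool's axes at that moment; what a row does not reach only later rows make up. A row lasts 1/12 s, in which the tool goes at most 41.7 mm and 7.16 degrees, less where a joint would pass 70% of its speed; a pose out of reach is approached as far as the arm can. A call with a gripper value outside its range is refused whole. The fingers move at their own pace and stop on an object; FORCE is the grip in N (left out, the last holds). Time passes only in rows, so rows that repeat a pose let the fingers close. It gives the time, the measured TCP pose, the force, the opening and the grip force at its end, in the units of the state.
- telemetry.observe(): the state, without advancing time (a new reading comes with each control period).
- vision.read_camera(name): name is "scene" or "top" or "wrist"; returns (picture, depth): 384x512x3 uint8, red, green, blue; 384x512 float32, m along the optical axis (not along the pixel's ray), 0 where there is no reading.
- vision.get_calibration(name): a dict with "camera_matrix" (3x3 intrinsics, pixels), "rvec" (rotation vector, rad) and "tvec" (3), from world to camera coordinates, as OpenCV has them. Camera axes: x right, y down, z forward; pixel columns grow to the right and rows downward; lengths in m; the calibration is good to about 2 mm. A picture is of the moment at which its call begins: read the wrist's pose just before it. get_calibration takes no time and is no camera call; for the wrist camera it gives the pose at the moment of the call.
- ticket.hand_in(): hands the job in; it is judged then, once.
The state is a dict: "time": time; "qpos": joint angles; "qvel": joint speeds; "joint_efforts": joint torques, N m; "tool_pos": TCP position; "tool_rot": TCP orientation; "contact_force": force on the tool from outside, world axes, zero at the start; "torque": the same for the moment, N m; "opening": finger opening in m; "grip_force": force on a finger pad.
Only numpy, scipy, OpenCV 4.12 (cv2) and the standard library are available. Lean on these libraries where they do the work, as an engineer would, in place of code of your own. Each camera call takes 0.05 s, during which the arm holds its last target. There are 200 camera calls.

## Working session

There is one attempt and no reset: what is moved stays moved. The work goes in short steps, Python scripts to look and compute and a shell command to move; the robot and the scene stay as the last step left them, time stands still between calls to the robot, and variables do not carry over. Pictures are saved under pics/ and viewed, at most 10 in all, crops included, and the job is handed in when it is done.

```bash
mkdir -p pics
python3 - <<'E'
from cell import telemetry, vision
import cv2
s=telemetry.observe();print(s['time'],s['tool_pos'],s['tool_rot'],s['opening'])
for n in("top","scene"):
    p,d=vision.read_camera(n);cv2.imwrite(f"pics/{n}0.png",p[:,:,::-1])
    import numpy as np;np.save(n+"0.npy",d)
E
```

```text
0.0 [ 0.22775547 -0.47287068  0.40403425] [-3.14004117e+00 -1.93835823e-04  4.48794874e-01] 0.0914918547654896
```

View pics/top0.png

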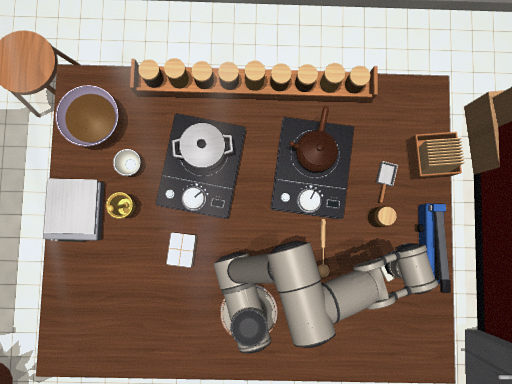

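The top view shows the clay pot on the right cooker (318,150), with that cooker's dial at about (309,200) and its button at about (285,197). Next I'll measure these and enlarge the area.

```bash
cat > h.py <<'E'
import numpy as np,cv2
from cell import vision
def onplane(c,uv,z):
    K=np.array(c["camera_matrix"]);R=cv2.Rodrigues(np.array(c["rvec"],float))[0];t=np.array(c["tvec"],float).ravel()
    r=R.T@np.linalg.solve(K,[*uv,1]);o=-R.T@t
    return o+r*(z-o[2])/r[2]
def px(c,P):
    return cv2.projectPoints(np.array(P,float).reshape(-1,3),np.array(c["rvec"],float),np.array(c["tvec"],float),np.array(c["camera_matrix"],float),None)[0].reshape(-1,2)
E
python3 - <<'E'
from h import *
c=vision.get_calibration("top")
for n,uv,z in(("dial",(309.5,200.5),.082),("btn",(285,197.5),.07),("pot",(319,150),.15),("cornFL",(271,210),.06),("cornFR",(343,219),.06),("cornBL",(283,117),.06),("cornBR",(354,125),.06)):print(n,onplane(c,uv,z).round(4))
p=cv2.imread("pics/top0.png")[175:230,260:360]
cv2.imwrite("pics/crop1.png",cv2.resize(p,(800,440),interpolation=cv2.INTER_CUBIC))
E
```

```text
dial [ 0.4563 -0.2324  0.082 ]
btn [ 0.4671 -0.1348  0.07  ]
pot [ 0.6485 -0.2573  0.15  ]
cornFL [ 0.4158 -0.0797  0.06  ]
cornFR [ 0.3863 -0.3726  0.06  ]
cornBL [ 0.8023 -0.1217  0.06  ]
cornBR [ 0.7768 -0.4167  0.06  ]
```

View pics/crop1.png

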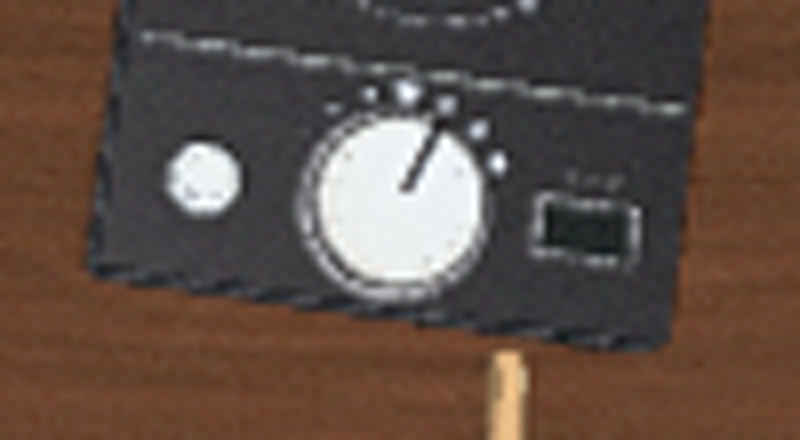

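```bash
python3 -m crank '[[-1,100,-60,0,0.2],[-1,180,-110,0,0.4],[-1,256,-160,0,0.559],[-1,256,-160,0,0.559],[-1,256,-160,0,0.559],[-1,256,-160,0,0.559],[-1,256,-160,0,0.559],[-1,256,-160,0,0.559],[-1,256,-160,60,0.559],[-1,256,-160,104,0.559],[-1,256,-160,104,0.559],[-1,256,-160,104,0.559]]' 20
python3 - <<'E'
from h import *
from cell import telemetry
s=telemetry.observe();print(s)
c=vision.get_calibration("wrist")
p,d=vision.read_camera("wrist");cv2.imwrite("pics/w1.png",p[:,:,::-1]);np.save("w1.npy",d)
print(px(c,[[.457,-.233,.082],[.4678,-.1356,.07]]))
E
```

```text
time: 1.1
tool_pos: [0.3878, -0.2165, 0.2966]
tool_rot: [-3.137, 0.008, -0.11]
contact_force: [-0.9, 0.6, -0.1]
opening: 0.0166
grip_force: 0.0
{'time': 1.1, 'qpos': array([-6.81906288e-01,  3.28693248e-01,  1.88678253e+00, -1.08273065e-04,
        9.35608653e-01,  9.98517756e-01]), 'qvel': array([-0.00877323, -0.06375311, -0.0955258 ,  0.00177977,  0.10356724,
        0.0008077 ]), 'joint_efforts': array([ 2.36407332e-01, -3.66945791e+01, -1.93017662e+01,  7.83396768e-02,
       -1.06552128e+00,  4.76565852e-03]), 'tool_pos': array([ 0.3878414 , -0.21646644,  0.2966411 ]), 'tool_rot': array([-3.13652504,  0.00802628, -0.10954273]), 'contact_force': array([-0.87372715,  0.56903787, -0.09769774]), 'torque': array([ 0.08903405,  0.0682211 , -0.01928558]), 'grip_force': 0.0, 'opening': 0.016641597281059756}
[[271.46252988 117.45001657]
 [128.70031448 116.21801298]]
```

View pics/w1.png

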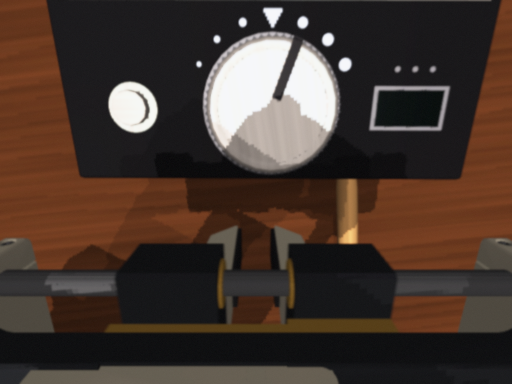

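The wrist view shows the dial's top face centred near (272,98), the button at about (132,106), and the pointer at the first dot right of the triangle, so one click is needed. The projection disagrees vertically, so I'll re-measure once the arm has settled.

```bash
python3 -m crank '[[-1,0,0,0,0],[-1,0,0,0,0],[-1,0,0,0,0],[-1,0,0,0,0]]'
python3 - <<'E'
from h import *
from cell import telemetry
c=vision.get_calibration("wrist")
p,d=vision.read_camera("wrist");cv2.imwrite("pics/w2.png",p[:,:,::-1])
K=np.array(c["camera_matrix"],float);R=cv2.Rodrigues(np.array(c["rvec"],float))[0];t=np.array(c["tvec"],float).ravel()
v,u=np.mgrid[:384,:512]
P=(np.stack([(u-K[0,2])/K[0,0]*d,(v-K[1,2])/K[1,1]*d,d],-1)-t)@R
for n,lo,hi,b in(("dial",.077,.088,(.40,.52,-.30,-.17)),("btn",.067,.074,(.43,.50,-.165,-.11))):
    m=(d>0)&(P[...,2]>lo)&(P[...,2]<hi)&(P[...,0]>b[0])&(P[...,0]<b[1])&(P[...,1]>b[2])&(P[...,1]<b[3])
    q=P[m][:,:2].astype(np.float32);print(n,m.sum(),cv2.minEnclosingCircle(q),np.median(P[m][:,2]),[u[m].mean(),v[m].mean()])
# fingers: nearest points in front band
m=(d>0)&(P[...,0]>.36)&(P[...,0]<.41)&(P[...,1]>-.26)&(P[...,1]<-.17)&(P[...,2]>.11)&(P[...,2]<.2)
q=P[m]
for z in np.arange(.11,.2,.01):
    k=q[(q[:,2]>=z)&(q[:,2]<z+.01)]
    if len(k):print(round(z,2),len(k),k.min(0).round(4),k.max(0).round(4))
print(telemetry.observe()['tool_pos'],R.T@-t)
E
```

```text
time: 1.48
tool_pos: [0.3892, -0.2181, 0.302]
tool_rot: [3.14, -0.002, -0.111]
contact_force: [0.4, -0.7, -0.5]
opening: 0.0005
grip_force: 0.0
dial 13305 ((0.46234434843063354, -0.23370808362960815), 0.044637151062488556) 0.08060654806487633 [np.float64(266.5837655016911), np.float64(109.81022172115746)]
btn 909 ((0.47327786684036255, -0.1367650330066681), 0.012126447632908821) 0.06987700988582066 [np.float64(128.5819581958196), np.float64(113.07480748074808)]
0.12 101 [ 0.3996 -0.2277  0.1229] [ 0.403  -0.2111  0.1299]
0.13 421 [ 0.3993 -0.2363  0.13  ] [ 0.404  -0.2027  0.14  ]
0.14 390 [ 0.399  -0.2364  0.14  ] [ 0.4043 -0.2023  0.15  ]
0.15 142 [ 0.3996 -0.2227  0.15  ] [ 0.4025 -0.216   0.16  ]
0.16 159 [ 0.3808 -0.2225  0.16  ] [ 0.4029 -0.2151  0.17  ]
0.17 59 [ 0.3796 -0.2198  0.17  ] [ 0.3875 -0.2144  0.1714]
0.18 27 [ 0.3893 -0.2211  0.186 ] [ 0.3954 -0.2154  0.1896]
0.19 3 [ 0.4042 -0.2222  0.1995] [ 0.4049 -0.2171  0.1999]
[ 0.38917693 -0.21804125  0.30181052] [ 0.47140558 -0.22704563  0.28213891]
```

View pics/w2.png

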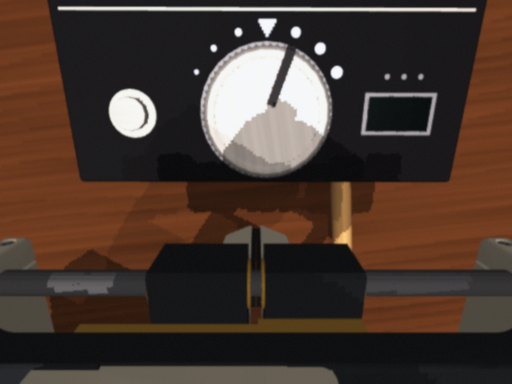

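The picture shows the dial at about (266,110), pointer at (290,52), triangle at (267,26). The closed fingertips sit in front and slightly left of the dial, which suits a straight "rack" push to the right along the front rim. I'll descend and approach.

```bash
python3 -m crank '[[-1,0,0,30,0],[-1,0,0,58,0],[-1,0,0,58,0],[-1,5,0,58,0],[-1,10,0,58,0],[-1,12,0,58,0],[-1,14,0,58,0],[-1,14,0,58,0],[-1,14,0,58,0],[-1,14,0,58,0],[-1,14,0,58,0]]'
python3 -m crank '[[-1,1,0,0,0],[-1,2,0,0,0],[-1,2,0,0,0],[-1,2,0,0,0]]'
```

```text
time: 2.45
tool_pos: [0.4029, -0.2193, 0.2429]
tool_rot: [3.141, -0.0, -0.11]
contact_force: [-0.6, -0.1, 0.0]
opening: 0.0004
grip_force: 0.0
time: 2.78
tool_pos: [0.405, -0.2196, 0.2427]
tool_rot: [3.142, -0.0, -0.11]
contact_force: [-0.4, -0.1, -0.5]
opening: 0.0
grip_force: 0.0
```

```bash
python3 -m crank '[[-1,1,0,0,0],[-1,2,0,0,0],[-1,2,0,0,0],[-1,2,0,0,0]]'
python3 -m crank '[[-1,1,0,0,0],[-1,1,0,0,0],[-1,1,0,0,0]]'
```

```text
time: 3.12
tool_pos: [0.407, -0.2198, 0.2427]
tool_rot: [3.141, -0.0, -0.11]
contact_force: [-0.5, 0.8, -0.5]
opening: 0.0003
grip_force: 0.0
time: 3.37
tool_pos: [0.4076, -0.2198, 0.2426]
tool_rot: [-3.141, 0.001, -0.11]
contact_force: [-4.1, -0.0, 1.1]
opening: 0.0003
grip_force: 1.8
```

```bash
python3 -m crank '[[-1,0.7,0,0,0],[-1,0.7,0,0,0],[-1,0.7,1,0,0],[-1,0.7,2,0,0],[-1,0.7,3,0,0],[-1,0.7,4,0,0],[-1,0.7,5,0,0],[-1,0.7,6,0,0],[-1,0.7,6,0,0]]'
python3 - <<'E'
from h import *
p,d=vision.read_camera("wrist");cv2.imwrite("pics/w3.png",p[:,:,::-1])
E
```

```text
time: 4.12
tool_pos: [0.4072, -0.2256, 0.2426]
tool_rot: [-3.141, 0.003, -0.11]
contact_force: [-5.8, 1.6, 3.3]
opening: 0.0005
grip_force: 3.0
```

View pics/w3.png

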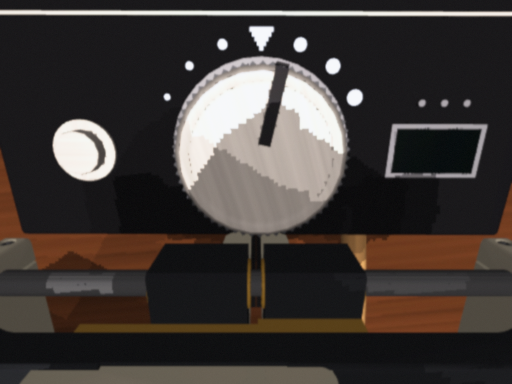

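The pointer tip is now at (281,67) and the dial centre at (262,148), about 13° right, so the dial turns with the finger. I'll continue the push.

```bash
python3 -m crank '[[-1,0,1,0,0],[-1,0,2,0,0],[-1,0,3,0,0],[-1,0,4,0,0],[-1,0,5,0,0],[-1,0,6,0,0],[-1,0,7,0,0],[-1,0,8,0,0],[-1,0,9,0,0],[-1,0,9,0,0]]'
python3 - <<'E'
from h import *
p,d=vision.read_camera("wrist");cv2.imwrite("pics/w4.png",p[:,:,::-1])
E
```

```text
time: 5.0
tool_pos: [0.4062, -0.2348, 0.2425]
tool_rot: [-3.141, 0.003, -0.11]
contact_force: [-5.9, -0.5, 3.8]
opening: 0.0004
grip_force: 3.3
```

View pics/w4.png

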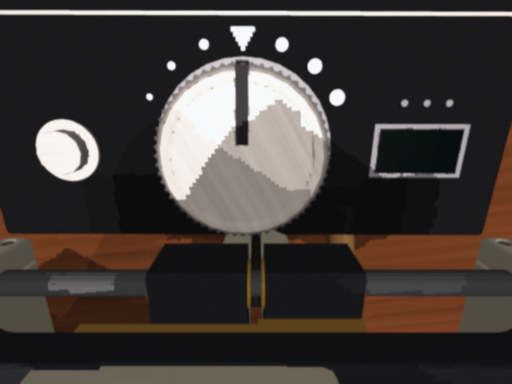

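The pointer tip (242,62) is now in line with the triangle (242,38), on the simmer stop. I'll back off, rise and go over to the button.

```bash
python3 -m crank '[[-1,-10,0,0,0],[-1,-20,0,0,0],[-1,-20,0,-25,0],[-1,-20,0,-50,0],[-1,-10,-30,-50,0],[-1,15,-65,-50,0],[-1,40,-95,-50,0],[-1,54,-105,-50,0],[-1,54,-105,-50,0],[-1,54,-105,-50,0],[-1,54,-105,-25,0],[-1,54,-105,-16,0]]'
python3 -m crank '[[-1,0,0,0,0],[-1,0,0,0,0],[-1,0,0,0,0]]'
python3 - <<'E'
from h import *
c=vision.get_calibration("wrist")
p,d=vision.read_camera("wrist");cv2.imwrite("pics/w5.png",p[:,:,::-1])
E
```

```text
time: 6.05
tool_pos: [0.4706, -0.1369, 0.2571]
tool_rot: [-3.141, 0.002, -0.111]
contact_force: [-0.9, 0.8, 0.7]
opening: 0.0004
grip_force: 0.0
time: 6.3
tool_pos: [0.472, -0.1371, 0.2593]
tool_rot: [3.141, -0.0, -0.111]
contact_force: [0.3, 1.2, 1.0]
opening: 0.0001
grip_force: 0.0
```

View pics/w5.png

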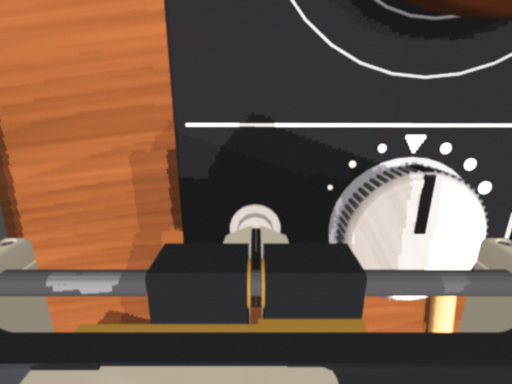

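The tip sits over the button (255,228). The dial pointer, from (420,232) to (429,178), needs a perspective check, so I'll check both numerically.

Run:
```python
from h import *
c=vision.get_calibration("wrist")
print("btn back/left/right",[onplane(c,u,.07).round(4) for u in((255,205),(230,228),(280,228))])
a,b,t=onplane(c,(420,232),.082),onplane(c,(430,178),.082),onplane(c,(415,145),.06)
print(a,b,t,"pointer yaw",np.arctan2(*(b-a)[1::-1]),"expected -.11; ctr->tri",np.arctan2(t[1]+.2335,t[0]-.4605))
```

```text
btn back/left/right [array([ 0.4931, -0.1387,  0.07  ]), array([ 0.4794, -0.1211,  0.07  ]), array([ 0.4758, -0.1528,  0.07  ])]
[ 0.4695549  -0.23490669  0.082     ] [ 0.50254037 -0.23857867  0.082     ] [ 0.5176795  -0.24088793  0.06      ] pointer yaw -0.11086471120809874 expected -.11; ctr->tri -0.12849408164608445
```

The pointer yaw is -0.111, which matches the cooker's own, so it's on simmer. Now I'll press.

```bash
python3 -m crank '[[-1,1,0,5,0],[-1,1,0,9,0],[-1,1,0,11,0],[-1,1,0,13,0],[-1,1,0,14,0],[-1,1,0,15,0],[-1,1,0,16,0],[-1,1,0,16,0],[-1,1,0,16,0]]'
```

```text
time: 7.1
tool_pos: [0.4732, -0.1366, 0.2432]
tool_rot: [3.141, -0.0, -0.11]
contact_force: [-2.3, 0.8, 6.8]
opening: 0.0005
grip_force: 3.6
```

```bash
python3 -m crank '[[-1,0,0,0.7,0],[-1,0,0,1.4,0],[-1,0,0,1.4,0],[-1,0,0,1.4,0]]'
```

```text
time: 7.43
tool_pos: [0.4731, -0.1365, 0.243]
tool_rot: [3.141, -0.001, -0.11]
contact_force: [-6.6, 1.4, 18.7]
opening: 0.0004
grip_force: 9.5
```

The arm has reached the hard stop: 18.7 N with no further travel. I'll release, retreat and check.

```bash
python3 -m crank '[[-1,0,0,-3,0],[-1,0,0,-10,0],[-1,0,0,-40,0],[-1,0,0,-70,0],[-1,-30,0,-90,0],[-1,-30,0,-90,0],[-1,-30,0,-90,0],[-1,-30,0,-90,0]]'
python3 - <<'E'
from h import *
p,d=vision.read_camera("wrist");cv2.imwrite("pics/w6.png",p[:,:,::-1])
c=vision.get_calibration("wrist")
K=np.array(c["camera_matrix"],float);R=cv2.Rodrigues(np.array(c["rvec"],float))[0];t=np.array(c["tvec"],float).ravel()
v,u=np.mgrid[:384,:512]
P=(np.stack([(u-K[0,2])/K[0,0]*d,(v-K[1,2])/K[1,1]*d,d],-1)-t)@R
m=(d>0)&(np.hypot(P[...,0]-.472,P[...,1]+.1365)<.008)
print("button top z",np.median(P[m][:,2]) if m.any() else None)
E
```

```text
time: 8.1
tool_pos: [0.4435, -0.1332, 0.331]
tool_rot: [-3.141, -0.0, -0.11]
contact_force: [-0.2, 0.2, -1.4]
opening: 0.0004
grip_force: 0.0
button top z 0.2531376364659254
```

View pics/w6.png

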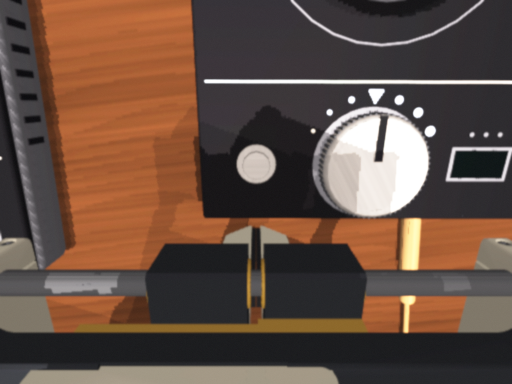

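The pointer (383,118) still lies at the triangle (376,97), given the same perspective lean as before. The button (256,164) is clear of the finger and nothing else has been disturbed. The printed button height picked up gripper pixels, so I'm ignoring it.

```bash
python3 -c "
from cell import ticket;print(ticket.hand_in())"
```

```text
the job is handed in; nothing more can be done
None
```

I turned the right cooker's dial (the one under the clay pot) down one click to simmer, then pressed its timer button to the stop and let it go; the job was handed in at about 8 s, though I had no usable height reading to confirm the button sprang back.

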